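# Turn the burner head so its air tube faces the gas jet

### The arm

A 6-joint arm with a two-finger parallel gripper is mounted at the origin on a cart in front of the work surface, level with it; the furniture and walls round the work are solid. World frame = base frame: x ahead of the robot, y to its left, z up, the work surface at z = 0. Lengths are in m, angles in rad, forces in N, time in s.
With the tool pointing down it reaches from about 0.4 to 0.925 m from the base axis. Payload 12.5 kg.
Tool frame: the origin (TCP) lies between the finger pads, 19 mm behind the fingertips; this is the grasp point; x points along the fingers, z is the direction in which the jaws open and shut, and the axes are right-handed (so a half turn about x gives the same grasp; the last joint's range is limited). The gripper opens to 95 mm and grips with 3 to 60 N. Pads are 20 mm wide; open, the fingers measure 119 mm over their backs; the gripper's body (75 mm by 180 mm) begins 59 mm behind the grasp point.
Start: joints at [-1.305, 0.491, 1.559, -0, 1.092, -0.106], TCP at [0.227, -0.582, 0.233] pointing down, gripper open.
Joint ranges: [-3.1, 3.1], [-0.84, 2.19], [0.05, 2.79], [-1.13, 4.28], [0.06, 2.93], [-2.69, 2.69]. Speed limits (rad/s): [2.22, 2.22, 2.79, 3.14, 3.14, 3.14].

### API

Orientations are given as a unit quaternion [w, x, y, z].
In Python, from station import read_state, capture, calibration, close_job gives the robot as it stands.
- The arm moves only by the shell command python3 -m crank 'ROWS' [FORCE]. ROWS is JSON, a list of rows, each a list of 3 entries, a list of its own where there are three numbers: the opening, from 0 (shut) to 1 (fully open), then the shift along the world's x, y, z in cm, then the turn, a rotation vector about the world's x, y, z in degrees. A call has 1 to 5 rows; each row is the pose to reach, as a shift and turn from the pose commanded when the call began; what a row does not reach only later rows make up. A row lasts 1/12 s, in which the tool goes at most 41.7 mm and 7.16 degrees, less where a joint would pass 70% of its speed; a pose out of reach is approached as far as the arm can. A call with a gripper value outside its range is refused whole. The fingers move at their own pace and stop on an object; FORCE is the grip in N (left out, the last holds). Time passes only in rows, so rows that repeat a pose let the fingers close. It gives the time, the measured TCP pose, the force and the opening at its end, in the units of the state.
- read_state(): the state, without advancing time (a new reading comes with each control period).
- capture(name): name is "scene" or "top" or "wrist"; returns (picture, depth): 400x640x3 uint8, red, green, blue; 400x640 float32, m along the optical axis (not along the pixel's ray), 0 where there is no reading.
- calibration(name): a dict with "vertical_fov" (degrees; the focal length in pixels is half the picture's height over the tangent of half this angle, whatever the lens; pixels are square), "cx", "cy" (the principal point, pixels), "position" and "rotation" of the camera in the world. Camera axes: x right, y up, looking along -z (the intrinsics and any distortion apply to the point x, -y, -z); pixel columns grow to the right and rows downward; lengths in m; the calibration is good to about 2 mm. A picture is of the moment at which its call begins: read the wrist's pose just before it. calibration takes no time and is no camera call; for the wrist camera it gives the pose at the moment of the call.
- close_job(): hands the job in, once; it reports no verdict.
The state is a dict: "time_s": time; "joint_positions": joint angles; "dq": joint speeds; "joint_torque": joint torques, N m; "tcp_pos": TCP position; "tcp_rot": TCP orientation; "ft_force": force on the tool from outside, world axes, zero at the start; "moment": the same for the moment, N m; "gripper_width": finger opening in m.
Only numpy, scipy, OpenCV 4.12 (cv2) and the standard library are available. Lean on these libraries where they do the work, as an engineer would, in place of code of your own. Each camera call takes 0.05 s, during which the arm holds its last target. There are 200 camera calls.

### The job

The head of the table-top gas burner has been left twisted round in its seat. Turn it about its upright axis until the open mouth of its long air tube points straight at the brass jet on the valve block, and leave it sitting flat in its ring, let go and still. Do not disturb the salt shaker, the tomato or the onion standing around the burner.

Things in the scene. Friction and masses are not known exactly. Their poses are not given: they have to be found in the camera images.
- burner_base: Fixed burner base: dark steel plate 245 x 150 mm (x -75 to 170), top 14 mm above the worktop. Origin on the worktop under the seat axis, z up, +x to the jet. Seat: steel ring on the plate, inner radius 34, outer 38, 10 mm high. Valve block 26 x 30 mm from x = 120, top 58 mm above the worktop, carries the brass jet towards the seat, a black knob behind and a dark steel hose stub at +y.
- jet_tip (a point): Tip of the brass jet on the valve block, 98 mm from the seat's axis along the base's +x, 44 mm above the worktop.
- burner_head: Loose cast burner head, 0.45 kg, in the seat ring with 3 mm clearance. Origin at its underside centre (14 mm up when seated), z up its axis, +x to its tube mouth. Body radius 36 mm; above it a round crown, radius 27, 45 to 82 mm above the origin: grip there. One long hollow tube (26 mm thick, 35 at the mouth) reaches 85 mm out along +x; a short solid square lug 56 mm along -x.
- tube_mouth (a point): Centre of the open mouth of the air tube, 85 mm from the head's axis, 30 mm above its underside.
- crown_grip (a point): Point on the head's axis inside the crown, 69 mm above its underside (83 mm above the worktop when seated): good TCP position for gripping the crown from above.
- salt_shaker: Salt shaker with a domed cap, 44 mm across, 90 mm tall; bystander. Origin at the centre of its underside.
- tomato: Tomato, about 58 mm across, 62 mm tall; bystander. Origin at the centre of its underside.
- onion: Onion, about 71 mm across, 72 mm tall; bystander. Origin at the centre of its underside.
Mind the look-alikes: they are no part of the job. What is meant by the burner_head is not pink, and is the larger of those in its own colour.

How it is judged:
By the outcome, as a careful person would: the job done as asked, in the order asked, and still so for the second after the job is handed in, with the robot touching nothing.
It also fails if it takes over 58 s, if anything falls off the work surface, if the arm or the gripper's body presses on something with over 40 N, if the wrist force passes 120 N, or if a joint passes its speed limit or range.

## Working session

There is one attempt and no reset: what is moved stays moved. The work goes in short steps, Python scripts to look and compute and a shell command to move; the robot and the scene stay as the last step left them, time stands still between calls to the robot, and variables do not carry over. Pictures are saved under pics/ and viewed, about 8 in all and at most 12, crops included, and the job is handed in when it is done.

```bash
mkdir -p pics
cat > h.py <<'E'
import numpy as np, cv2
from station import *
def snap(n,f):
    c=calibration(n); p,d=capture(n); cv2.imwrite(f'pics/{f}.png',p[:,:,::-1]); np.savez(f'{f}.npz',p=p,d=d,**{k:np.array(v) for k,v in c.items()}); return p,d,c
def K(c):
    f=200/np.tan(np.radians(float(c['vertical_fov']))/2); return f
def R(c):
    r=np.array(c['rotation'])
    if r.shape==(3,3): return r
    from scipy.spatial.transform import Rotation
    r=r.ravel(); return Rotation.from_quat([r[1],r[2],r[3],r[0]]).as_matrix()
def onplane(c,u,v,z):
    f=K(c); ray=R(c)@np.array([(u-c['cx'])/f,-(v-c['cy'])/f,-1]); o=np.array(c['position']); return o+ray*(z-o[2])/ray[2]
def cloud(c,d):
    f=K(c); v,u=np.mgrid[:400,:640]; P=np.stack([(u-c['cx'])/f*d,-(v-c['cy'])/f*d,-d],-1); return P@R(c).T+np.array(c['position'])
E
python3 - <<'E'
from h import *
print(read_state())
for n in('scene','top'):
    p,d,c=snap(n,n+'0'); print(c)
E
```

```text
{'time_s': 0.0, 'joint_positions': array([-1.30459913e+00,  4.91551505e-01,  1.55945238e+00, -1.05175579e-05,
        1.09168720e+00, -1.05593636e-01]), 'dq': array([ 8.99243840e-04, -7.91181017e-04,  2.03430962e-04,  1.16525340e-03,
       -6.98566683e-06, -9.60993842e-05]), 'joint_torque': array([ 1.33578571e-03, -6.12643576e+01, -2.58190495e+01,  6.93112356e-02,
        4.81865939e-02, -1.56927713e-04]), 'tcp_pos': array([ 0.22701677, -0.58207479,  0.23286573]), 'tcp_rot': array([ 0.58350186,  0.39921998,  0.58409764, -0.39872161]), 'ft_force': array([ 0.46573154,  0.43047732, -0.28663753]), 'moment': array([ 0.011688  , -0.03027099,  0.03840378]), 'gripper_width': 0.09526628959316617}
{'vertical_fov': 50.7897102431684, 'cx': 319.032762231489, 'cy': 190.02340758134903, 'position': array([0.23531198, 0.57696301, 0.62566253]), 'rotation': array([-0.24803372, -0.11035214,  0.41529867,  0.86823309])}
{'vertical_fov': 49.02426411189859, 'cx': 328.7123414619079, 'cy': 202.18594505343694, 'position': array([0.50988198, 0.02154089, 1.08142892]), 'rotation': array([ 0.71321685,  0.02860379, -0.02978333, -0.69972602])}
```

View pics/top0.png

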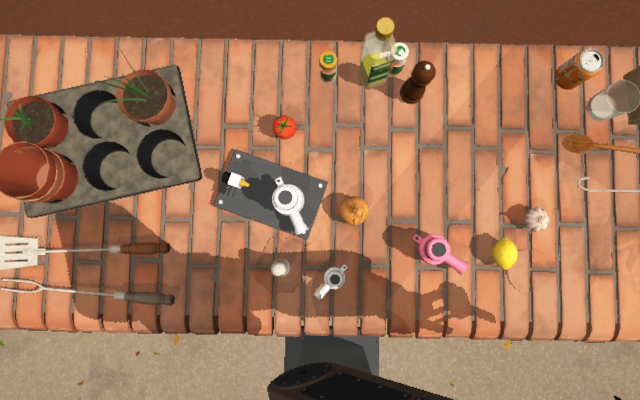

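View pics/scene0.png

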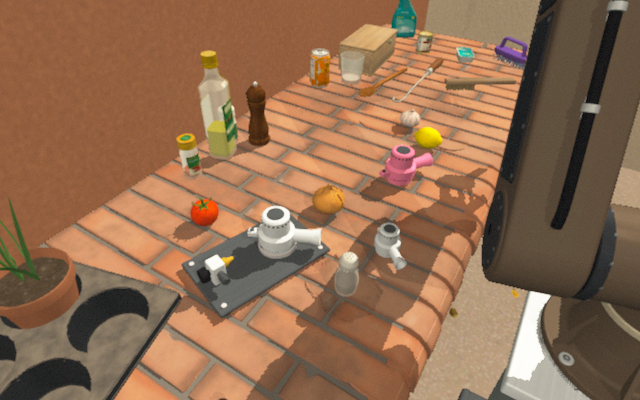

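Top view: candidates for the head are the white one in the base's seat at (288,197), the smaller white one at (333,283) and the pink one at (438,250). By description I choose the large white one, (288,197). The jet is at about (246,184), the tube mouth at about (305,232), the onion at (354,211), the tomato at (285,127) and the salt shaker at (280,268).

Run:
```python
from h import *
z=np.load('top0.npz'); c=dict(z); p=z['p']; d=z['d']; P=cloud(c,d)
s=cv2.resize(p[130:290,190:390],None,fx=4,fy=4,interpolation=cv2.INTER_CUBIC)[:600]
cv2.imwrite('pics/crop0.png',s[:,:,::-1])
hsv=cv2.cvtColor(p,cv2.COLOR_RGB2HSV)
v,u=np.mgrid[:400,:640]
roi=(u>205)&(u<330)&(v>145)&(v<245)
# plate: dark gray low sat
m=(roi&(hsv[...,1]<70)).astype(np.uint8)
m=cv2.morphologyEx(m,cv2.MORPH_CLOSE,np.ones((7,7)))
n,l,st,ce=cv2.connectedComponentsWithStats(m); k=1+np.argmax(st[1:,4])
ct=max(cv2.findContours((l==k).astype(np.uint8),0,1)[0],key=cv2.contourArea)
q=[onplane(c,x,y,.014)[:2] for x,y in ct[:,0]]
r=cv2.minAreaRect(np.float32(q)*1000); print('plate',r); print(cv2.boxPoints(r))
Z=P[...,2]; ok=roi&(d>0)
cr=ok&(Z>.085)&(Z<.11)&(u>260); X=P[cr]; print('crown',len(X),cv2.minEnclosingCircle(np.float32(X[:,:2])*1000),X[:,2].max(), np.median(X[:,2]))
w=ok&(Z>.03)&(Z<.066)&(u>262)
A=P[w][:,:2]*1000; cc=np.array(cv2.minEnclosingCircle(np.float32(X[:,:2])*1000)[0]); rr=np.linalg.norm(A-cc,axis=1)
far=A[rr>45]-cc; a=np.degrees(np.arctan2(far[:,1],far[:,0])); 
print('ang hist',np.histogram(a,bins=np.arange(-180,181,20)),rr.max())
y=ok&(hsv[...,0]>15)&(hsv[...,0]<35)&(hsv[...,1]>120)&(u<255)&(hsv[...,2]>90)
print('brass px',u[y].min(),u[y].max(),v[y].min(),v[y].max(),P[y].mean(0))
for x,yv in zip(u[y],v[y]):
    pass
i=np.argmax(u[y]); print('tip',u[y][i],v[y][i],onplane(c,u[y][i],v[y][i],.044))
for nm,(x0,y0) in dict(tom=(285,127),onion=(354,211),salt=(280,268)).items(): print(nm,onplane(c,x0,y0,.04))
```

```text
plate ((614.0745849609375, 171.84112548828125), (240.7726593017578, 303.3681945800781), 1.1182475090026855)
[[490.75092 321.14688]
 [496.67145  17.83647]
 [737.39825  22.53537]
 [731.4777  325.8458 ]]
crown 445 ((600.5341186523438, 120.3488998413086), 27.228302001953125) 0.10215163661704119 0.09594549582196032
ang hist (array([ 48, 156,   1,   0,   0,   0,   0,   0,   0,   6,  26,   0,   0,
         0,   0,   0,   0,   0]), array([-180, -160, -140, -120, -100,  -80,  -60,  -40,  -20,    0,   20,
         40,   60,   80,  100,  120,  140,  160,  180])) 86.369888873658
brass px 239 249 179 186 [0.63699931 0.22332781 0.04577618]
tip 249 184 [0.63556518 0.21116718 0.044     ]
tom [0.77633131 0.12968205 0.04      ]
onion [ 0.57622744 -0.03992236  0.04      ]
salt [0.43857071 0.13225287 0.04      ]
```

View pics/crop0.png

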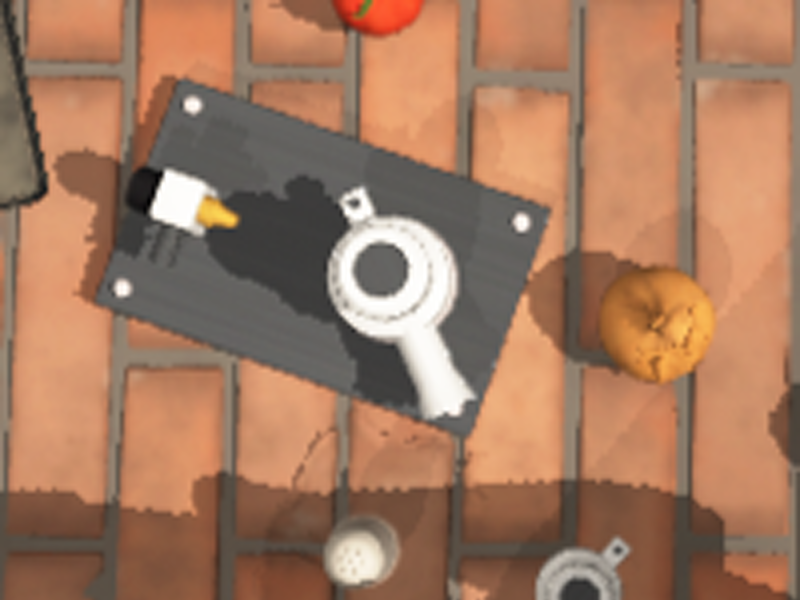

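The crop confirms the choice: the white head sits in the ring, with its tube at crop (440,390), lug at (355,205), jet tip at (238,218) and plate corners at (178,78), (550,208), (468,437) and (97,303).

```bash
python3 -m crank '[[1,[9.3,17.5,0],[0,0,30]],[1,[9.3,17.5,0],[0,0,30]],[1,[9.3,17.5,0],[0,0,30]],[1,[9.3,17.5,0],[0,0,30]],[1,[9.3,17.5,0],[0,0,30]]]' 30
python3 - <<'E'
from h import *
from scipy.spatial.transform import Rotation as Ro
z=np.load('top0.npz'); c=dict(z)
C=[onplane(c,190+x/4-.4,130+y/4-.4,.014)[:2] for x,y in [(178,78),(550,208),(468,437),(97,303)]]
jm=(C[0]+C[3])/2; bm=(C[1]+C[2])/2; e=jm-bm; L=np.linalg.norm(e); print('plate L',L,'W',np.linalg.norm(C[0]-C[3]),'dir',np.degrees(np.arctan2(e[1],e[0])),'seat',bm+e/L*.075)
s=read_state(); w=s['tcp_rot']; M=Ro.from_quat([w[1],w[2],w[3],w[0]]).as_matrix()
print(s['tcp_pos'],s['joint_positions']); print(M.round(3))
E
```

```text
time_s: 0.52
tcp_pos: [0.3207, -0.4045, 0.2333]
tcp_rot: [0.668, 0.232, 0.668, -0.231]
ft_force: [0.5, -0.8, -0.2]
gripper_width: 0.0949
plate L 0.24188788326999322 W 0.14676778514494554 dir 71.51644429619593 seat [0.6022031  0.12014539]
[ 0.32070692 -0.40454009  0.23328453] [-1.02860650e+00  3.37541265e-01  1.82186884e+00  3.01212100e-04
  9.83063856e-01 -3.61276877e-01]
[[-0.     0.619  0.785]
 [ 0.001  0.785 -0.619]
 [-1.     0.001 -0.001]]
```

```bash
for i in 1; do python3 -m crank '[[1,[9.3,17.5,0],[0,0,30]],[1,[9.3,17.5,0],[0,0,30]],[1,[9.3,17.5,0],[0,0,30]],[1,[9.3,17.5,0],[0,0,30]],[1,[9.3,17.5,0],[0,0,30]]]'; python3 -m crank '[[1,[9.3,17.5,0],[0,0,30]],[1,[9.3,17.5,0],[0,0,30]],[1,[9.3,17.5,0],[0,0,30]],[1,[9.3,17.5,0],[0,0,30]],[1,[9.3,17.5,0],[0,0,30]]]'; python3 -m crank '[[1,[9.3,17.5,0],[0,0,30]],[1,[9.3,17.5,0],[0,0,30]],[1,[9.3,17.5,0],[0,0,30]],[1,[9.3,17.5,0],[0,0,30]],[1,[9.3,17.5,0],[0,0,30]]]'; done
python3 - <<'E'
from h import *
s=read_state(); print(s['tcp_pos'],s['joint_positions'])
p,d,c=snap('wrist','w0'); print(c['position'])
E
```

```text
time_s: 0.93
tcp_pos: [0.4137, -0.2297, 0.2334]
tcp_rot: [0.705, 0.051, 0.705, -0.051]
ft_force: [0.1, -0.9, 0.6]
gripper_width: 0.0953
time_s: 1.35
tcp_pos: [0.5068, -0.0545, 0.2334]
tcp_rot: [0.694, -0.134, 0.694, 0.134]
ft_force: [0.8, 0.2, 0.2]
gripper_width: 0.0955
time_s: 1.77
tcp_pos: [0.5999, 0.1207, 0.2331]
tcp_rot: [0.636, -0.309, 0.636, 0.309]
ft_force: [-0.0, -0.2, -0.8]
gripper_width: 0.095
[0.59985477 0.1206861  0.23311878] [ 9.05032613e-02  4.72490215e-01  1.59289420e+00  3.47674416e-04
  1.07635677e+00 -8.13741683e-01]
[0.54313582 0.16556164 0.38307285]
```

View pics/w0.png

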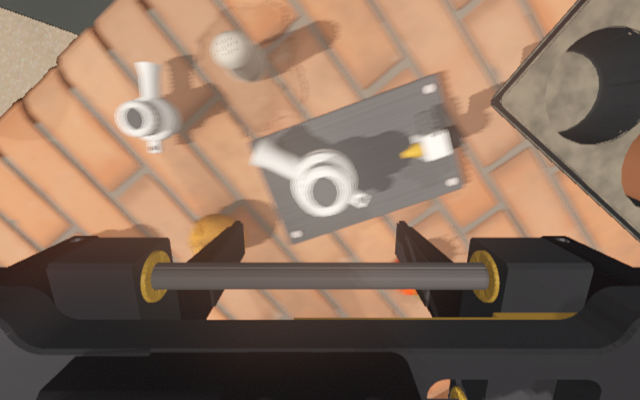

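The wrist view is a bit motion-blurred. It shows the crown at about (324,191), the tube mouth at (258,153), the brass tip at (403,156), the onion at (215,232) and the salt shaker at (230,50). Next I'll take a still picture and measure from its depth.

```bash
python3 -m crank '[[1,[0.1,0,0],[0,0,0]],[1,[0.1,0,0],[0,0,0]],[1,[0.1,0,0],[0,0,0]]]' | head -2
cat > m.py <<'E'
from h import *
import sys
n,f=sys.argv[1:3]; p,d,c=snap(n,f); P=cloud(c,d); Z=P[...,2]; hsv=cv2.cvtColor(p,cv2.COLOR_RGB2HSV)
S0=np.array([.601,.120]); r=np.linalg.norm(P[...,:2]-S0,axis=2); g=d>0
w=g&(hsv[...,1]<60)&(hsv[...,2]>120)
X=P[g&(r<.045)&(Z>.088)&(Z<.102)]; (cx,cy),R0=cv2.minEnclosingCircle(np.float32(X[:,:2])*1000)
cc=np.array([cx,cy])/1000; print('crown',cc,R0,len(X),'ztop',np.percentile(X[:,2],[50,95]))
Q=P[g&w&(Z>.03)&(Z<.068)]; D=Q[:,:2]-cc; rr=np.linalg.norm(D,axis=1); an=np.arctan2(D[:,1],D[:,0])
brass=g&(hsv[...,0]>14)&(hsv[...,0]<35)&(hsv[...,1]>130)&(r>.08)&(r<.13)&(Z>.03)&(Z<.06)
B=P[brass]; bd=B[:,:2].mean(0)-S0; print('brass',B.mean(0),len(B),'dir from seat',np.degrees(np.arctan2(bd[1],bd[0])),'from crown',np.degrees(np.arctan2(*(B[:,:2].mean(0)-cc)[::-1])),'tip r',np.percentile(np.linalg.norm(B[:,:2]-cc,axis=1),3))
s=(rr>.045)&(rr<.088)
if s.sum():
    # tube: ridge fit; group by largest radius
    far=D[s&(rr>.066)]; 
    a0=np.arctan2(*far.mean(0)[::-1]); t=s&(np.abs(np.angle(np.exp(1j*(an-a0))))<.5)&(rr>.045)
    print('tube far mean ang',np.degrees(a0),len(far),'all',np.degrees(np.arctan2(*D[t].mean(0)[::-1])))
    e=np.array([np.cos(a0),np.sin(a0)]); no=np.array([-e[1],e[0]]); x=D[t]@e; y=D[t]@no; top=[]
    for lo in np.arange(.046,.086,.005):
        k=(x>=lo)&(x<lo+.005)
        if k.sum()>4: top.append((lo+.0025,(np.percentile(y[k],2)+np.percentile(y[k],98))/2))
    top=np.array(top); pf=np.polyfit(top[:,0],top[:,1],1); print('edge mid line slope deg',np.degrees(np.arctan(pf[0]))+np.degrees(a0),'through off mm',pf[1]*1000); print((top*1000).round(1).tolist())
pl=(g&(Z>.008)&(Z<.020)&(hsv[...,1]<90)&(hsv[...,2]<140)&(r<.2)).astype(np.uint8)
pl=cv2.morphologyEx(pl,cv2.MORPH_OPEN,np.ones((3,3))); q=P[pl>0][:,:2]
rc=cv2.minAreaRect(np.float32(q)*1000); print('plate',rc)
E
python3 m.py wrist w1; echo; python3 m.py top top1; echo; python3 m.py scene sc1
```

```text
time_s: 2.07
tcp_pos: [0.5996, 0.1169, 0.2332]
crown [0.59972137 0.12232301] 27.124996185302734 2066 ztop [0.09510997 0.09700734]
brass [0.63110832 0.21384833 0.04747702] 234 dir from seat 72.21277330189297 from crown 71.07152300504738 tip r 0.09763744941424198
tube far mean ang -155.15692282214744 470 all -155.17346721721475
edge mid line slope deg -154.5487824421826 through off mm 0.6265743658580314
[[48.5, 1.2], [53.5, 1.1], [58.5, 1.1], [63.5, 1.3], [68.5, 1.4], [73.5, 1.6], [78.5, 1.3], [83.5, 1.5]]
plate ((614.9303588867188, 166.9215850830078), (243.0929718017578, 147.80572509765625), 71.36260986328125)


crown [0.59873486 0.12223366] 27.49732780456543 494 ztop [0.0960315  0.09850277]
brass [0.6100551  0.12236346 0.04298   ] 114 dir from seat 14.628355537938774 from crown 0.6569630131903256 tip r 0.09983760595648208
tube far mean ang -158.88080485253226 145 all -159.01224893941347
edge mid line slope deg -156.99719848277365 through off mm 0.528137162660415
[[48.5, 1.7], [53.5, 2.1], [58.5, 2.2], [63.5, 3.6], [68.5, 3.2], [73.5, 2.6], [78.5, 4.5], [83.5, 1.8]]
plate ((585.205627
[... 263 characters left out ...]
                                                        ~~~~~~~~~~~~~^^^^^^^^^^^^^^^^
    return _quantile_unchecked(
        a, q, axis, out, overwrite_input, method, keepdims, weights)
    return _ureduce(a,
                    func=_quantile_ureduce_func,
    ...<5 lines>...
                    overwrite_input=overwrite_input,
                    method=method)
    r = func(a, **kwargs)
    result = _quantile(arr,
                       quantiles=q,
    ...<2 lines>...
                       out=out,
                       weights=wgt)
    slices_having_nans = np.isnan(arr[-1, ...])
                                  ~~~^^^^^^^^^
IndexError: index -1 is out of bounds for axis 0 with size 0
```

```bash
python3 -m crank '[[1,[0,0.5,-4],[0,0,0]],[1,[0,0.5,-7],[0,0,0]],[1,[0,0.5,-10],[0,0,0]],[1,[0,0.5,-12],[0,0,0]],[1,[0,0.5,-12],[0,0,0]]]'; python3 -m crank '[[1,[0,0,-1],[0,0,0]],[1,[0,0,-2],[0,0,0]],[1,[0,0,-3.0],[0,0,0]],[1,[0,0,-3.0],[0,0,0]],[1,[0,0,-3.0],[0,0,0]]]'; python3 -m crank '[[0,[0,0,0],[0,0,0]],[0,[0,0,0],[0,0,0]],[0,[0,0,0],[0,0,0]],[0,[0,0,0],[0,0,0]],[0,[0,0,0],[0,0,0]]]' 30;  python3 -m crank '[[0,[0,0,0],[0,0,0]],[0,[0,0,0],[0,0,0]],[0,[0,0,0],[0,0,0]]]' 30
```

```text
time_s: 2.63
tcp_pos: [0.5983, 0.1217, 0.1098]
tcp_rot: [0.636, -0.305, 0.64, 0.306]
ft_force: [-0.6, -0.5, -0.6]
gripper_width: 0.0948
time_s: 3.05
tcp_pos: [0.6001, 0.1227, 0.0835]
tcp_rot: [0.637, -0.306, 0.637, 0.306]
ft_force: [0.6, 0.3, 0.7]
gripper_width: 0.0953
time_s: 3.47
tcp_pos: [0.6001, 0.1227, 0.0837]
tcp_rot: [0.638, -0.306, 0.637, 0.306]
ft_force: [-0.4, -0.1, 0.3]
gripper_width: 0.0671
time_s: 3.72
tcp_pos: [0.6, 0.1226, 0.0835]
tcp_rot: [0.637, -0.306, 0.638, 0.306]
ft_force: [-1.2, -0.8, 2.0]
gripper_width: 0.0532
```

```bash
python3 -m crank '[[0,[0,0,0],[0,0,-3]],[0,[0,0,0],[0,0,-7]],[0,[0,0,0],[0,0,-11]],[0,[0,0,0],[0,0,-15]],[0,[0,0,0],[0,0,-15]]]'
python3 -m crank '[[0,[0,0,0],[0,0,-5]],[0,[0,0,0],[0,0,-10]],[0,[0,0,0],[0,0,-15]],[0,[0,0,0],[0,0,-20]],[0,[0,0,0],[0,0,-20]]]'; python3 m.py wrist w2
```

```text
time_s: 4.13
tcp_pos: [0.6002, 0.123, 0.0835]
tcp_rot: [0.673, -0.219, 0.672, 0.219]
ft_force: [0.1, 0.6, -0.0]
gripper_width: 0.0533
time_s: 4.55
tcp_pos: [0.6003, 0.1228, 0.0835]
tcp_rot: [0.7, -0.1, 0.7, 0.1]
ft_force: [1.3, -0.2, 0.1]
gripper_width: 0.0537
crown [0.5973241  0.13147495] 35.96332550048828 5429 ztop [0.09474222 0.09716308]
brass [0.63405739 0.22660059 0.04828653] 875 dir from seat 72.77106814835959 from crown 68.88565617886277 tip r 0.0900425679372564
tube far mean ang 174.71997770996424 1293 all 175.4354893564932
edge mid line slope deg 179.1056448249646 through off mm -1.4426600035256738
[[48.5, 3.8], [53.5, 3.5], [58.5, 3.2], [63.5, 2.5], [68.5, 2.2], [73.5, 1.7], [78.5, 1.5], [83.5, 10.5]]
plate ((576.5551147460938, 180.5290069580078), (240.65890502929688, 222.0703887939453), 71.68453979492188)
```

```bash
python3 -m crank '[[0,[0,0,0],[0,0,-6]],[0,[0,0,0],[0,0,-12]],[0,[0,0,0],[0,0,-18]],[0,[0,0,0],[0,0,-24]],[0,[0,0,0],[0,0,-30]]]'
python3 -m crank '[[0,[0,0,0],[0,0,-6]],[0,[0,0,0],[0,0,-12]],[0,[0,0,0],[0,0,-18]],[0,[0,0,0],[0,0,-24]],[0,[0,0,0],[0,0,-30]]]';python3 -m crank '[[0,[0,0,0],[0,0,-6]],[0,[0,0,0],[0,0,-12]],[0,[0,0,0],[0,0,-18]],[0,[0,0,0],[0,0,-24]],[0,[0,0,0],[0,0,-24]]]';python3 -m crank '[[0,[0,0,0],[0,0,-5]],[0,[0,0,0],[0,0,-10]],[0,[0,0,0],[0,0,-13]],[0,[0,0,0],[0,0,-13]],[0,[0,0,0],[0,0,-13]]]'; python3 m.py wrist w3; python3 -c "
from h import *;print(read_state()['joint_positions'])"
```

```text
time_s: 5.02
tcp_pos: [0.6004, 0.1227, 0.0835]
tcp_rot: [0.702, 0.084, 0.702, -0.084]
ft_force: [2.4, 1.7, -0.4]
gripper_width: 0.0536
time_s: 5.43
tcp_pos: [0.6005, 0.1226, 0.0835]
tcp_rot: [0.657, 0.263, 0.656, -0.263]
ft_force: [2.1, -0.2, -1.0]
gripper_width: 0.0535
time_s: 5.85
tcp_pos: [0.6003, 0.1225, 0.0835]
tcp_rot: [0.587, 0.394, 0.587, -0.394]
ft_force: [0.3, -0.5, 1.1]
gripper_width: 0.0534
time_s: 6.27
tcp_pos: [0.6001, 0.1225, 0.0835]
tcp_rot: [0.54, 0.456, 0.54, -0.456]
ft_force: [1.1, -1.6, 0.9]
gripper_width: 0.0535
crown [0.60733441 0.12467147] 36.07194900512695 5429 ztop [0.0947069  0.09719229]
brass [0.63690439 0.22529188 0.04818572] 785 dir from seat 71.17069383563737 from crown 73.62317617387166 tip r 0.09393244113157671
tube far mean ang 78.30671157073952 1308 all 79.00400903650629
edge mid line slope deg 80.85228456745475 through off mm 0.46514904661214407
[[48.5, 3.9], [53.5, 3.5], [58.5, 3.2], [63.5, 2.6], [68.5, 2.3], [73.5, 1.6], [78.5, 1.4], [83.5, 8.7]]
plate ((614.3707275390625, 165.58261108398438), (254.02191162109375, 116.13377380371094), 63.798221588134766)
[ 9.37035869e-02  6.51606239e-01  1.72637658e+00 -4.09390590e-04
  7.63470973e-01  1.49709440e+00]
```

View pics/w3.png

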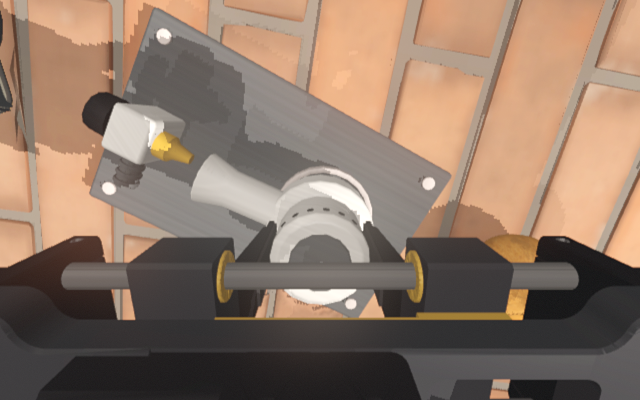

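The wrist view shows the tube mouth at about (205,178) facing the brass tip at (190,157), with the grip holding. By dead reckoning about 2° is still missing, so I'll turn that, release, rise and measure.

```bash
python3 -m crank '[[0,[0,0,0],[0,0,-1]],[0,[0,0,0],[0,0,-2]],[0,[0,0,0],[0,0,-2]],[0,[0,0,0],[0,0,-2]],[0,[0,0,0],[0,0,-2]]]'; python3 -m crank '[[1,[0,0,0],[0,0,0]],[1,[0,0,0],[0,0,0]],[1,[0,0,0],[0,0,0]],[1,[0,0,0],[0,0,0]],[1,[0,0,0],[0,0,0]]]';python3 -m crank '[[1,[0,0,0],[0,0,0]],[1,[0,0,0],[0,0,0]],[1,[0,0,1],[0,0,0]],[1,[0,0,3],[0,0,0]],[1,[0,0,5],[0,0,0]]]';python3 -m crank '[[1,[0,0,4],[0,0,0]],[1,[0,0,8],[0,0,0]],[1,[0,0,10],[0,0,0]],[1,[0,0,10],[0,0,0]],[1,[0,0,10],[0,0,0]]]';python3 -m crank '[[1,[0,0,0],[0,0,0]],[1,[0,0,0],[0,0,0]]]'>/dev/null; python3 m.py wrist w4
```

```text
time_s: 6.73
tcp_pos: [0.6002, 0.1227, 0.0835]
tcp_rot: [0.531, 0.467, 0.531, -0.467]
ft_force: [1.3, -2.4, 0.9]
gripper_width: 0.0539
time_s: 7.15
tcp_pos: [0.5999, 0.1228, 0.0834]
tcp_rot: [0.531, 0.467, 0.531, -0.467]
ft_force: [-1.1, 0.0, 0.0]
gripper_width: 0.0813
time_s: 7.57
tcp_pos: [0.5998, 0.1227, 0.1342]
tcp_rot: [0.531, 0.467, 0.531, -0.468]
ft_force: [0.4, 0.9, 0.1]
gripper_width: 0.0948
time_s: 7.98
tcp_pos: [0.6002, 0.1227, 0.2351]
tcp_rot: [0.531, 0.468, 0.53, -0.466]
ft_force: [-0.3, -0.0, -0.2]
gripper_width: 0.0952
crown [0.59837927 0.12371012] 27.075651168823242 2064 ztop [0.09495473 0.09701657]
brass [0.61656525 0.13958597 0.04371487] 353 dir from seat 51.525338224764255 from crown 41.12005321959912 tip r 0.09858276209185982
tube far mean ang 70.6030791614936 472 all 70.54620179499162
edge mid line slope deg 72.05164342174383 through off mm -0.31011777726891393
[[48.5, 0.9], [53.5, 0.9], [58.5, 1.5], [63.5, 1.1], [68.5, 1.6], [73.5, 1.5], [78.5, 1.8], [83.5, 1.6]]
plate ((615.729736328125, 166.6077117919922), (243.38882446289062, 148.1737518310547), 71.22696685791016)
```

View pics/w4.png

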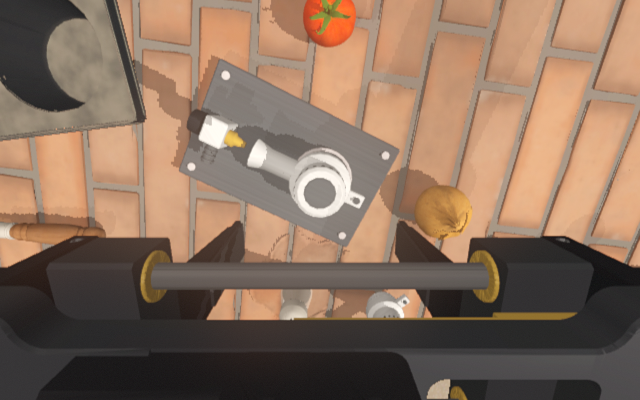

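The tube mouth (252,152) faces the jet tip (243,142), and the plate and tube both read about 71°. The tomato (330,18) and onion (444,212) are still standing. I'll move the arm clear and check from above.

```bash
python3 -m crank '[[1,[-9,-17,0],[0,0,20]],[1,[-9,-17,0],[0,0,20]],[1,[-9,-17,0],[0,0,20]],[1,[-9,-17,0],[0,0,20]],[1,[-9,-17,0],[0,0,20]]]'|head -2; python3 -m crank '[[1,[-9,-17,0],[0,0,0]],[1,[-9,-17,0],[0,0,0]],[1,[-9,-17,0],[0,0,0]],[1,[-9,-17,0],[0,0,0]],[1,[-9,-17,0],[0,0,0]]]'|head -2;python3 -m crank '[[1,[-8,-16,0],[0,0,0]],[1,[-8,-16,0],[0,0,0]],[1,[-8,-16,0],[0,0,0]],[1,[-8,-16,0],[0,0,0]],[1,[-8,-16,0],[0,0,0]]]';python3 -m crank '[[1,[0,0,0],[0,0,0]],[1,[0,0,0],[0,0,0]],[1,[0,0,0],[0,0,0]]]' >/dev/null; python3 m.py top top5
python3 - <<'E'
from h import *
a=np.load('top0.npz')['p'].astype(int);b=np.load('top5.npz')['p'].astype(int)
for n,(x,y) in dict(tom=(285,127),onion=(354,211),salt=(280,268)).items():
    s=np.s_[y-16:y+17,x-16:x+17]; h=lambda q:cv2.cvtColor(q[s].astype(np.uint8),cv2.COLOR_RGB2GRAY).astype(float)
    print(n,np.abs(a[s]-b[s]).mean(),cv2.phaseCorrelate(h(a),h(b)))
s=cv2.resize(b[140:260,200:360].astype(np.uint8),None,fx=5,fy=5,interpolation=cv2.INTER_CUBIC); cv2.imwrite('pics/crop5.png',s[:,:,::-1])
E
```

```text
time_s: 8.62
tcp_pos: [0.5081, -0.0494, 0.2326]
time_s: 9.03
tcp_pos: [0.4182, -0.2197, 0.2328]
time_s: 9.45
tcp_pos: [0.3378, -0.3812, 0.2326]
tcp_rot: [0.603, 0.369, 0.604, -0.369]
ft_force: [-0.3, 0.2, -0.6]
gripper_width: 0.0955
crown [0.59947681 0.12153339] 27.237201690673828 435 ztop [0.09641737 0.09952781]
brass [0.63664218 0.22374584 0.04915921] 51 dir from seat 71.0396920959991 from crown 70.01827322684774 tip r 0.09820404258110645
tube far mean ang 72.37306491070566 103 all 72.04998205727291
edge mid line slope deg 73.86191273173775 through off mm -2.3860483198797864
[[48.5, -1.0], [53.5, -0.5], [58.5, -1.2], [63.5, -0.9], [68.5, -1.6], [73.5, -0.2], [78.5, 0.1], [83.5, -0.1]]
plate ((616.4784545898438, 164.4441680908203), (244.81256103515625, 149.90032958984375), 71.41879272460938)
tom 2.072237526782981 ((0.03721424969849352, -0.014610508605958472), 1.0030560660916905)
onion 8.27517600244873 ((-0.05227742779523936, 0.02050810571181927), 0.9619079260645598)
salt 32.65687174778084 ((0.10768709633240192, -0.44484579102040556), 0.6341164959074451)
```

View pics/crop5.png

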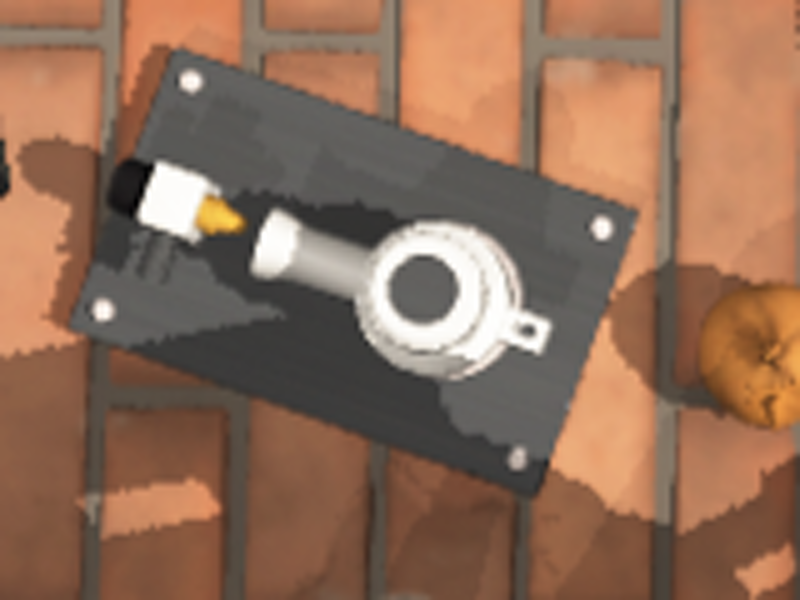

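The crop shows the tube mouth at (268,243), the jet tip at (243,222), the lug at (535,332) and the plate corners at (175,48), (635,210) and (535,495). It looks aligned to about 1–2°. To quantify this, I'll cast rays for the tube's outline midline and the jet onto z = 44 mm and compare them with the base axis in both views. I'll recheck the salt shaker the same way, since its lighting changed.

Run:
```python
from h import *
for f,th,ctr in(('w4',71.2,(615.7,166.6)),('top5',71.4,(616.5,164.4)),('w1',71.3,(614.9,166.9))):
    z=np.load(f+'.npz'); c=dict(z); p=z['p']; hsv=cv2.cvtColor(p,cv2.COLOR_RGB2HSV)
    v,u=np.mgrid[:400,:640]; k=K(c)
    ray=np.stack([(u-c['cx'])/k,-(v-c['cy'])/k,-np.ones(u.shape)],-1)@R(c).T; o=c['position']; Q=o+ray*((.044-o[2])/ray[...,2])[...,None]
    e=np.array([np.cos(np.radians(th)),np.sin(np.radians(th))]); n=np.array([-e[1],e[0]])
    S=np.array(ctr)/1000-.0475*e; D=Q[...,:2]-S; x=D@e*1000; y=D@n*1000
    br=(hsv[...,0]>14)&(hsv[...,0]<35)&(hsv[...,1]>110)&(x>92)&(x<118)&(abs(y)<15)
    print(f,'seat',S.round(4))
    for lo in range(92,118,4):
        m=br&(x>=lo)&(x<lo+4)
        if m.sum()>2: print('  jet',lo+2,'mid',round((y[m].min()+y[m].max())/2,1),'w',round(np.ptp(y[m]),1))
    if f=='w1': continue
    wh=(hsv[...,1]<60)&(hsv[...,2]>105)
    for lo in range(48,92,5):
        m=wh&(x>=lo)&(x<lo+5)&(abs(y)<26)
        if m.sum()>2: print('  tube',lo+2.5,'mid',round((y[m].min()+y[m].max())/2,1),'w',round(np.ptp(y[m]),1))
a=np.load('top0.npz');b=np.load('top5.npz')
for q in(a,b):
    P=cloud(dict(q),q['d']); m=(P[...,2]>.05)&(P[...,2]<.1)&(np.hypot(P[...,0]-.4386,P[...,1]-.132)<.04); print('salt',m.sum(),P[m].mean(0))
```

```text
w4 seat [0.6004 0.1216]
  jet 98 mid 0.3 w 6.3
  jet 102 mid 0.5 w 7.8
  jet 106 mid 0.2 w 10.4
  jet 110 mid 0.1 w 16.6
  jet 114 mid 0.1 w 17.6
  jet 118 mid 0.3 w 16.1
  tube 50.5 mid 0.5 w 50.9
  tube 55.5 mid 2.4 w 46.7
  tube 60.5 mid 2.4 w 46.6
  tube 65.5 mid 4.8 w 42.3
  tube 70.5 mid 0.1 w 51.5
  tube 75.5 mid 0.1 w 51.4
  tube 80.5 mid 0.0 w 51.4
  tube 85.5 mid -0.1 w 51.3
  tube 90.5 mid 0.1 w 51.7
top5 seat [0.6013 0.1194]
  jet 98 mid -0.5 w 5.3
  jet 102 mid -0.4 w 8.3
  jet 106 mid -0.3 w 11.4
  jet 110 mid -1.0 w 15.9
  jet 114 mid -0.2 w 15.9
  jet 118 mid -1.2 w 15.1
  tube 50.5 mid 2.6 w 24.0
  tube 55.5 mid 3.1 w 23.4
  tube 60.5 mid 2.4 w 23.4
  tube 65.5 mid 2.9 w 24.0
  tube 70.5 mid 2.7 w 24.8
  tube 75.5 mid 3.2 w 28.7
  tube 80.5 mid 2.5 w 33.1
  tube 85.5 mid 3.3 w 33.1
  tube 90.5 mid 2.3 w 27.9
w1 seat [0.5997 0.1219]
  jet 98 mid -0.3 w 6.3
  jet 102 mid -0.2 w 9.7
  jet 106 mid -0.1 w 11.5
  jet 110 mid 0.2 w 16.0
  jet 114 mid -0.8 w 17.0
  jet 118 mid -0.2 w 14.8
salt 218 [0.4394559  0.13121344 0.07996418]
salt 214 [0.4392815  0.13121427 0.0804101 ]
```

Base axis and jet agree to within 0.5 mm. The tube is parallel to the axis within about 0.5°, but the head sits about 2.5 mm sideways within its ring play, so the mouth's aim misses the jet by about 1.7°. The salt shaker hasn't moved. There is plenty of time, so I'll regrip at the same pose and shift the head by (+2.4, −0.8) mm to centre it.

```bash
python3 -m crank '[[1,[9,17,0],[0,0,0]],[1,[9,17,0],[0,0,0]],[1,[9,17,0],[0,0,0]],[1,[9,17,0],[0,0,0]],[1,[9,17,0],[0,0,0]]]'|head -2; python3 -m crank '[[1,[9,17,0],[0,0,0]],[1,[9,17,0],[0,0,0]],[1,[9,17,0],[0,0,0]],[1,[9,17,0],[0,0,0]],[1,[9,17,0],[0,0,0]]]'|head -2;python3 -m crank '[[1,[8,16,0],[0,0,-20]],[1,[8,16,0],[0,0,-20]],[1,[8,16,0],[0,0,-20]],[1,[8,16,0],[0,0,-20]],[1,[8,16,0],[0,0,-20]]]'|head -2;
python3 -m crank '[[1,[0,0,0],[0,0,0]],[1,[0,0,0],[0,0,0]],[1,[0,0,-4],[0,0,0]],[1,[0,0,-8],[0,0,0]],[1,[0,0,-12],[0,0,0]]]'; python3 -m crank '[[1,[0,0,-1],[0,0,0]],[1,[0,0,-2],[0,0,0]],[1,[0,0,-3],[0,0,0]],[1,[0,0,-3],[0,0,0]],[1,[0,0,-3],[0,0,0]]]'
```

```text
time_s: 10.17
tcp_pos: [0.4311, -0.203, 0.2336]
time_s: 10.58
tcp_pos: [0.5209, -0.0326, 0.2336]
time_s: 11.0
tcp_pos: [0.6006, 0.1283, 0.2334]
time_s: 11.42
tcp_pos: [0.5994, 0.1224, 0.1131]
tcp_rot: [0.531, 0.468, 0.53, -0.467]
ft_force: [0.6, 0.2, -0.9]
gripper_width: 0.0951
time_s: 11.83
tcp_pos: [0.6006, 0.1227, 0.0847]
tcp_rot: [0.531, 0.468, 0.53, -0.467]
ft_force: [-0.6, -0.7, -0.1]
gripper_width: 0.0952
```

```bash
python3 -m crank '[[0,[0,0,0],[0,0,0]],[0,[0,0,0],[0,0,0]],[0,[0,0,0],[0,0,0]],[0,[0,0,0],[0,0,0]],[0,[0,0,0],[0,0,0]]]' 20;  python3 -m crank '[[0,[0,0,0],[0,0,0]],[0,[0,0,0],[0,0,0]],[0,[0,0,0],[0,0,0]]]';  python3 -m crank '[[0,[0.1,-0.03,0],[0,0,0]],[0,[0.2,-0.06,0],[0,0,0]],[0,[0.24,-0.08,0],[0,0,0]],[0,[0.24,-0.08,0],[0,0,0]],[0,[0.24,-0.08,0],[0,0,0]]]'
```

```text
time_s: 12.25
tcp_pos: [0.6002, 0.1227, 0.0838]
tcp_rot: [0.531, 0.467, 0.531, -0.467]
ft_force: [-0.4, -0.1, -0.2]
gripper_width: 0.0668
time_s: 12.5
tcp_pos: [0.6001, 0.1228, 0.0835]
tcp_rot: [0.531, 0.467, 0.531, -0.467]
ft_force: [-0.4, 0.1, 1.7]
gripper_width: 0.0537
time_s: 12.92
tcp_pos: [0.6018, 0.1222, 0.0836]
tcp_rot: [0.53, 0.467, 0.531, -0.467]
ft_force: [-4.7, 2.3, 5.0]
gripper_width: 0.0536
```

```bash
python3 -m crank '[[1,[0,0,0],[0,0,0]],[1,[0,0,0],[0,0,0]],[1,[0,0,0],[0,0,0]],[1,[0,0,0],[0,0,0]],[1,[0,0,0],[0,0,0]]]' | tail -2;python3 -m crank '[[1,[0,0,0],[0,0,0]],[1,[0,0,0],[0,0,0]],[1,[0,0,1],[0,0,0]],[1,[0,0,3],[0,0,0]],[1,[0,0,5],[0,0,0]]]'|tail -2;python3 -m crank '[[1,[0,0,4],[0,0,0]],[1,[0,0,8],[0,0,0]],[1,[0,0,10],[0,0,0]],[1,[0,0,10],[0,0,0]],[1,[0,0,10],[0,0,0]]]'|tail -2;python3 -m crank '[[1,[0,0,0],[0,0,0]],[1,[0,0,0],[0,0,0]]]'>/dev/null; python3 m.py wrist w6
python3 -m crank '[[1,[-9,-17,0],[0,0,20]],[1,[-9,-17,0],[0,0,20]],[1,[-9,-17,0],[0,0,20]],[1,[-9,-17,0],[0,0,20]],[1,[-9,-17,0],[0,0,20]]]'|head -2; python3 -m crank '[[1,[-9,-17,0],[0,0,0]],[1,[-9,-17,0],[0,0,0]],[1,[-9,-17,0],[0,0,0]],[1,[-9,-17,0],[0,0,0]],[1,[-9,-17,0],[0,0,0]]]'|head -2;python3 -m crank '[[1,[-8,-16,0],[0,0,0]],[1,[-8,-16,0],[0,0,0]],[1,[-8,-16,0],[0,0,0]],[1,[-8,-16,0],[0,0,0]],[1,[-8,-16,0],[0,0,0]]]'|head -2;python3 -m crank '[[1,[0,0,0],[0,0,0]],[1,[0,0,0],[0,0,0]],[1,[0,0,0],[0,0,0]]]' >/dev/null; echo; python3 m.py top top6
python3 - <<'E'
from h import *
z=np.load('top6.npz'); c=dict(z); p=z['p']; hsv=cv2.cvtColor(p,cv2.COLOR_RGB2HSV)
v,u=np.mgrid[:400,:640]; k=K(c)
ray=np.stack([(u-c['cx'])/k,-(v-c['cy'])/k,-np.ones(u.shape)],-1)@R(c).T; o=c['position']; Q=o+ray*((.044-o[2])/ray[...,2])[...,None]
e=np.array([np.cos(np.radians(71.4)),np.sin(np.radians(71.4))]); n=np.array([-e[1],e[0]])
D=Q[...,:2]-np.array([.6013,.1194]); x=D@e*1000; y=D@n*1000
wh=(hsv[...,1]<60)&(hsv[...,2]>105)
for lo in range(48,92,5):
    m=wh&(x>=lo)&(x<lo+5)&(abs(y)<26); print('tube',lo+2.5,'mid',round((y[m].min()+y[m].max())/2,1),'w',round(np.ptp(y[m]),1))
A=np.load('top0.npz')
for nm,(a,b) in dict(tom=(.776,.13),onion=(.576,-.04),salt=(.4386,.132)).items():
    for q in(A,z):
        P=cloud(dict(q),q['d']); m=(P[...,2]>.035)&(P[...,2]<.1)&(np.hypot(P[...,0]-a,P[...,1]-b)<.045); print(nm,P[m].mean(0).round(4))
E
```

```text
ft_force: [-0.1, 0.1, 0.1]
gripper_width: 0.0814
ft_force: [-0.2, 0.0, -0.4]
gripper_width: 0.0952
ft_force: [-0.5, 0.1, -0.7]
gripper_width: 0.0951
crown [0.5998667  0.12308424] 27.10164451599121 2065 ztop [0.0949662  0.09694421]
brass [0.61655348 0.13913123 0.04359827] 348 dir from seat 50.88927186041483 from crown 43.88027897130598 tip r 0.09899649952952944
tube far mean ang 70.74677349327001 470 all 70.71703864285007
edge mid line slope deg 72.19212111509593 through off mm -0.1958992431157969
[[48.5, 1.1], [53.5, 0.9], [58.5, 1.4], [63.5, 1.4], [68.5, 1.5], [73.5, 1.8], [78.5, 1.8], [83.5, 1.8]]
plate ((616.0604858398438, 166.7421875), (243.6043701171875, 148.41107177734375), 71.14727020263672)
time_s: 14.8
tcp_pos: [0.5104, -0.0502, 0.2326]
time_s: 15.22
tcp_pos: [0.4206, -0.2205, 0.2327]
time_s: 15.63
tcp_pos: [0.3402, -0.382, 0.2326]

crown [0.60051044 0.12104523] 27.099374771118164 443 ztop [0.09609535 0.09996532]
brass [0.63651523 0.22380633 0.04912541] 52 dir from seat 71.11265678882616 from crown 70.69087566062815 tip r 0.09881440045384661
tube far mean ang 71.95922789920331 105 all 71.75636996330692
edge mid line slope deg 73.42889057948344 through off mm -2.151553908469696
[[48.5, -0.4], [53.5, -1.2], [58.5, -0.2], [63.5, -1.4], [68.5, -0.5], [73.5, -0.3], [78.5, 0.8], [83.5, -0.5]]
plate ((616.4130249023438, 164.32064819335938), (244.84918212890625, 149.98109436035156), 71.41598510742188)
tube 50.5 mid 1.4 w 23.4
tube 55.5 mid 0.8 w 23.4
tube 60.5 mid 1.3 w 24.0
tube 65.5 mid 1.7 w 23.4
tube 70.5 mid 1.1 w 23.4
tube 75.5 mid 0.5 w 27.9
tube 80.5 mid 0.9 w 31.7
tube 85.5 mid 1.0 w 33.2
tube 90.5 mid 1.1 w 30.1
tom [0.7771 0.1329 0.0436]
tom [0.7773 0.1326 0.0436]
onion [ 0.5773 -0.0387  0.0485]
onion [ 0.5772 -0.0388  0.0487]
salt [0.4405 0.1301 0.0737]
salt [0.4407 0.1301 0.0732]
```

Now the tube is parallel to the base axis and about 1 mm off it. The head is flat and the bystanders haven't moved.

```bash
python3 -c "
from station import *
print(close_job())"
```

```text
the job is handed in; nothing more can be done
None
```

The burner head's air tube now points at the brass jet. The head is let go and sitting flat in its ring. I handed the job in about 16 s into the 58 s allowed.

**What I did:** I gripped the large white head by its crown and turned it about −134° in its seat, then let go. A check from above showed it about 2.5 mm to one side within the ring's play. I gripped it again, shifted it towards the centre and backed the arm well clear.

**Last checks:**
- **Aim:** in the top view, the tube's midline is parallel to the base axis (71.4°) to within about 0.5° and about 1 mm off it. That puts the aim within about 1° of the jet.
- **Seating:** the crown top is at about 96 mm, the height expected when the head is seated.
- **Bystanders:** the tomato, onion and salt shaker are within 0.5 mm of where they started.
- **Forces:** contact force stayed low; the highest wrist reading was about 7 N.

**Disagreements:**
- The different ways of measuring the tube's direction ranged from 70.7° to 73.4°. The higher figure is a coarse edge fit on noisy depth.
- In the last wrist views, the jet-direction number was spoiled by the onion's similar colour, so I ignored it and used the top view instead.

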